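# Present the spouted dish over the dabba with its nutmeg centred

### The arm

A 6-joint arm with a two-finger parallel gripper is mounted at the origin on the work surface. World frame = base frame: x ahead of the robot, y to its left, z up, the work surface at z = 0. Lengths are in mm, angles in rad, forces in N, time in s.
With the tool pointing down it reaches from about 275 to 1000 mm from the base axis. Payload 8.4 kg.
Tool frame: the origin (TCP) lies at the very end of the fingers, on their centre line; the grasp point (between the pads) lies 19 mm behind it; z points along the fingers, y is the line along which they close (so a half turn about z gives the same grasp; the last joint's range is limited). The gripper opens to 85 mm and grips with 20 to 120 N. Pads are 22 mm wide; open, the fingers measure 114 mm over their backs; the gripper's body (76 mm by 85 mm) begins 54 mm behind the grasp point. The pads swing forward as they close: fully open they stand 13 mm farther back than shut.
Start: joints at [1.23, 0.353, 1.633, -0, 1.155, -0.002], TCP at [207.721, 589.474, 231.281] pointing down, gripper open.
Joint ranges: [-2.63, 2.63], [-0.92, 2.1], [0.06, 2.66], [-1.3, 4.44], [0, 2.69], [-3.02, 3.02]. Speed limits (rad/s): [2.22, 2.22, 2.79, 3.14, 3.14, 3.14].

### API

Orientations are given as [roll, pitch, yaw] about the fixed x, y, z axes, in that order (R = Rz(yaw) Ry(pitch) Rx(roll)).
In Python, from rig import sensors, grab_frame, camera_params, order gives the robot as it stands. The module is installed in compiled form; this text tells all that it offers.
- The arm moves only by the tool move_arm, never from a script. Its argument "motion" is a list of rows, each a list of 7 numbers: the turn, a rotation vector about the tool's x, y, z in normalised numbers (1 is 2 pi rad), then the shift along the tool's x, y, z in normalised numbers (1 is 400 mm), then the finger opening in m, from 0 to 0.0854. A call has 1 to 8 rows; each row is the pose to reach, as a shift and turn from the pose commanded when the call began, along the tool's axes at that moment; what a row does not reach only later rows make up. A row lasts 1/8 s, in which the tool goes at most 62.5 mm and 10.7 degrees, less where a joint would pass 70% of its speed; a pose out of reach is approached as far as the arm can. A call with a gripper value outside its range is refused whole. The fingers move at their own pace and stop on an object; "grip_force" is the grip in N (left out, the last holds). Time passes only in rows, so rows that repeat a pose let the fingers close. It gives the time, the measured TCP pose, the force, the opening and the grip force at its end, in the units of the state.
- sensors.sense(): the state, without advancing time (a new reading comes with each control period).
- grab_frame(name): name is "scene" or "top" or "wrist"; returns (picture, depth): 420x560x3 uint8, red, green, blue; 420x560 float32, mm along the optical axis (not along the pixel's ray), 0 where there is no reading.
- camera_params(name): a dict with "camera_matrix" (3x3 intrinsics, pixels), "world_from_camera" (4x4, takes a point from camera to world coordinates). Camera axes: x right, y down, z forward; pixel columns grow to the right and rows downward; lengths in mm; the calibration is good to about 2 mm. The wrist camera is an equidistant fisheye: a pixel r from the principal point sees the ray r / f radians off the axis. A picture is of the moment at which its call begins: read the wrist's pose just before it. camera_params takes no time and is no camera call; for the wrist camera it gives the pose at the moment of the call.
- order.sign_off(): hands the job in; it is judged then, once.
The state is a dict: "clock": time; "qpos": joint angles; "qvel": joint speeds; "joint_efforts": joint torques, N m; "eef_pos": TCP position; "tcp_rot": TCP orientation; "contact_force": force on the tool from outside, world axes, zero at the start; "wrist_torque": the same for the moment, N m; "opening": opening from 0.0 (shut) to 1.0 (fully open); "grasp_force": force on a finger pad.
Only numpy, scipy, OpenCV 4.12 (cv2) and the standard library are available. Lean on these libraries where they do the work, as an engineer would, in place of code of your own. Each camera call takes 0.05 s, during which the arm holds its last target. There are 200 camera calls.

### The job

By its wooden bar, lift the spouted steel dish with the loose nutmeg out of the narrow pull-out tray, keeping it level so that the nutmeg stays in the middle and never rolls out against the rim, and turn it a quarter turn, towards the side where the open octagonal steel dabba stands, so that the spout points squarely across the tray's length and away from the tray. Finish while still holding the dish, level and still, nutmeg in the middle, with the spout tip over the middle of the dabba's mouth and the dish's underside a few centimetres clear above the dabba's rim. Leave the dabba, the two pinch pots, the salt shaker and the spatula undisturbed.

Things in the scene. Friction and masses are not known exactly. Their poses are not given: they have to be found in the camera images.
- pullout: (Sizes in mm.) Fixed low cupboard with a narrow tray pulled out towards the robot on one runner. Origin on the work surface under the tray; x along the tray into the cupboard, y across it to the left, z up. Tray 151 wide outside, 135 inside; walls on both long sides and at the robot's end (x = -190), their top 52 above the work surface. Cupboard: front at x = +175, 370 wide, top 112 high
- tray_floor (a point): Point on the tray's floor, 22 above the pull-out's origin; axes as the pull-out
- dish: Octagonal steel dish, 116 across flats, rim 24 high, about 0.28 kg, on the tray floor. Origin: centre of its underside; z up, x to its spout (starts pointing roughly along the tray into the cupboard). Inside: flat middle 20 across at height 4, then faces rising outwards 10 degrees. Open spout 36 wide. A fixed arch spans it along its y, posts at y = +/-59. Can be turned only above the tray walls
- dish_bar (a point): Midpoint of the arch's wooden bar (14 wide in dish x, 122 long in dish y, 16 high), 85 above the dish's underside, straight over the dish's middle; axes as the dish. Grasp point, from above, fingers closing along dish x; the dish balances within 5 mm of it
- spout_tip (a point): End of the spout, 95 along dish x from the dish's centre, at the channel's floor, 12 above the dish's underside; axes as the dish
- nutmeg_center (a point): Centre of the nutmeg, a loose brown ball 26 in diameter, 12 g, that lies in the flat middle of the dish and rolls freely; its centre is 17 above the dish's underside when it lies in the middle
- dabba: Loose open octagonal steel tin (no lid), 113 across flats, 65 high, 0.4 kg, standing on the work surface to the left or to the right of the tray; origin at the centre of its underside
- dabba_mouth (a point): Centre of the dabba's open mouth, level with its rim, 65 above its underside
- shaker: Bystander: glass salt shaker with steel cap, 46 in diameter, 84 high, on the work surface on the other side of the tray from the dabba; origin at the centre of its underside
- pot_a: Bystander: white ceramic pinch pot, 54 in diameter, 34 high, in the tray between the dish and the cupboard; origin at the centre of its underside
- pot_b: Bystander: second pinch pot, the same, beside the first
- spatula: Bystander: orange silicone spatula with a wooden handle, 260 long, flat on the work surface to the right of the tray
Things that resemble listed ones, but are neither listed nor needed, are in the scene too. What is shaped like the dabba but blue or yellow is not meant.

How it is judged (in metres and radians):
On the way:
1. the dish is lifted off the tray floor with the nutmeg in its middle (z of dish in the frame of tray_floor above 0.015 m and horizontal distance between nutmeg_center and dish below 0.03 m and contact force between the fingers and dish above 0.5 N), for 0.1 s.
At the end, for the whole second after the job is handed in: Fingers hold the dish clear of dabba and tray; spout tip within 25 mm of the mouth's centre, underside 8-75 mm above the rim; spout points away from the tray, square within 0.15 rad; level within 0.09 rad, slower than 0.03 m/s; nutmeg within 16 mm of the dish's centre; dabba upright (contact force between the fingers and dish above 1 N and contact force between dish and dabba below 0.1 N and contact force between dish and pullout below 0.1 N and horizontal distance between spout_tip and dabba_mouth below 0.025 m and z of dish in the frame of dabba_mouth between 0.008 and 0.075 m and angle between the x axis of dish and the y axis of pullout, either way round below 0.15 rad and y of dish in the frame of pullout between -0.19 and 0.19 m and angle between dish's own z axis and vertical below 0.09 rad and horizontal distance between nutmeg_center and dish below 0.016 m and z of nutmeg_center in the frame of dish between 0.012 and 0.026 m and linear speed of dish below 0.03 m/s and angle between dabba's own z axis and vertical below 0.1 rad); the arm keeps its last pose, push and grip.
It fails at once if the nutmeg rolls out to the rim (centre more than 35 mm from the dish's centre) or leaves the dish (horizontal distance between nutmeg_center and dish above 0.035 m).
It fails at once if the dish tilts more than 0.26 rad (angle between dish's own z axis and vertical above 0.26 rad).
It fails at once if the dabba is pushed more than 12 mm (distance of dabba from where it was at the start of the episode above 0.012 m).
It fails at once if a pinch pot, the salt shaker or the spatula is moved more than 15 mm (distance of any of pot_a, pot_b, shaker, spatula from where it was at the start of the episode above 0.015 m).
It also fails if it takes over 45 s, if anything falls off the work surface, if the arm or the gripper's body presses on something with over 40 N, if the wrist force passes 120 N, or if a joint passes its speed limit or range.

## Working session

There is one attempt and no reset: what is moved stays moved. The work goes in short steps, Python scripts to look and compute and a tool call to move; the robot and the scene stay as the last step left them, time stands still between calls to the robot, and variables do not carry over. Pictures are saved under pics/ and viewed, at most 10 in all, crops included, and the job is handed in when it is done.

Besides the shell and the picture viewer there is one more tool, called as name(argument=value, ...), one argument or row to a line, values as JSON. move_arm: Moves the arm, as the interface text tells. Its arguments: {"type":"object","properties":{"motion":{"type":"array","items":{"type":"array","items":{"type":"number"}}},"grip_force":{"type":"number"}},"required":["motion"]}

```bash
mkdir -p pics; cat > h.py <<'E'
import numpy as np, cv2
from rig import sensors, grab_frame, camera_params, order
def grab(n,tag):
    p=camera_params(n); im,d=grab_frame(n)
    cv2.imwrite(f'pics/{tag}.png',im[:,:,::-1]); np.savez(f'pics/{tag}.npz',im=im,d=d,K=p['camera_matrix'],T=p['world_from_camera'])
def load(tag):
    z=np.load(f'pics/{tag}.npz'); return z['im'],z['d'],z['K'],z['T']
def cloud(tag):
    im,d,K,T=load(tag); v,u=np.mgrid[:420,:560]
    c=np.stack([(u-K[0,2])/K[0,0]*d,(v-K[1,2])/K[1,1]*d,d],-1)
    return im,d,c@T[:3,:3].T+T[:3,3]
E
python3 - <<'E'
from h import *
grab('top','top0'); grab('scene','scene0')
print(sensors.sense()); print(camera_params('top'));
E
```

```text
{'clock': 0.1, 'qpos': array([ 1.22959897e+00,  3.53577601e-01,  1.63402949e+00,  1.00889115e-05,
        1.15519550e+00, -2.41745279e-03]), 'qvel': array([ 0.00078572, -0.00077822, -0.00241608, -0.00020788,  0.00080584,
        0.00306718]), 'joint_efforts': array([ 4.83953900e-04, -6.06363559e+01, -3.42819786e+01,  9.84725057e-05,
        4.07279469e-03, -6.18939652e-06]), 'eef_pos': array([207.58122792, 589.08870132, 230.65051143]), 'tcp_rot': array([-3.14038274e+00, -1.21500795e-05,  2.80280867e+00]), 'contact_force': array([-0.19370439,  0.00307325,  0.23723687]), 'wrist_torque': array([-0.00402109, -0.01179538,  0.04551266]), 'grasp_force': 0.0, 'opening': 0.997944304755668}
{'camera_matrix': array([[454.07870202,   0.        , 276.35747655],
       [  0.        , 454.07870202, 218.16837459],
       [  0.        ,   0.        ,   1.        ]]), 'world_from_camera': array([[-3.01483392e-03, -9.90362082e-01,  1.38469699e-01,
         3.51626964e+02],
       [-9.99949219e-01,  1.65409026e-03, -9.94103803e-03,
        -1.00124754e+02],
       [ 9.61618574e-03, -1.38492637e-01, -9.90316777e-01,
         1.28750777e+03],
       [ 0.00000000e+00,  0.00000000e+00,  0.00000000e+00,
         1.00000000e+00]])}
```

View pics/top0.png

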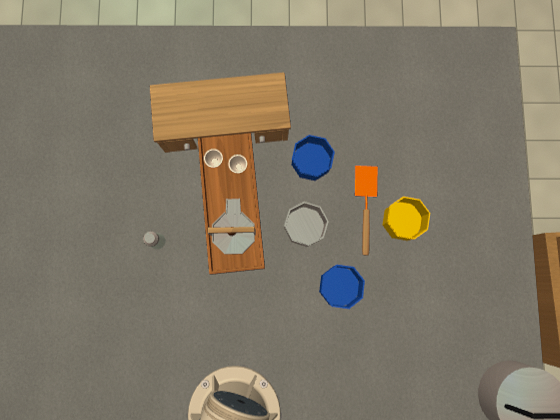

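View pics/scene0.png

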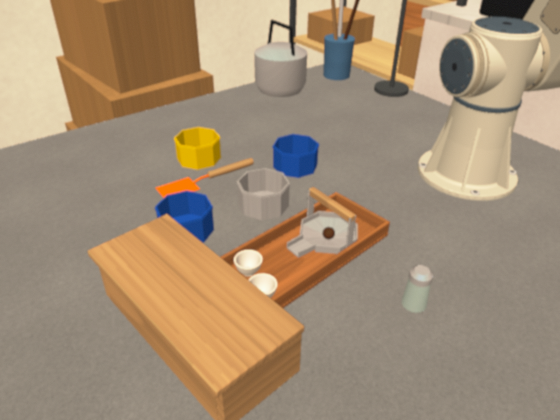

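Top view: the dish is at (233,232), its bar runs from (208,230) to (255,230), the spout points up at (233,202), the pots are at (213,158) and (237,163), the shaker at (151,239) and the spatula at (366,210). There are four dabba-shaped tins: steel (306,224), blue (313,158), blue (342,286) and yellow (407,218). The steel one fits the description because it is uncoloured and stands beside the tray, opposite the shaker.

```bash
python3 - <<'E'
from h import *
im,d,P=cloud('top0')
cv2.imwrite('pics/crop0.png',cv2.resize(im[180:280,190:340,::-1],(750,500),interpolation=cv2.INTER_CUBIC))
z=P[...,2]; v,u=np.mgrid[:420,:560]
def box(a,b,c,e): return (u>=a)&(u<b)&(v>=c)&(v<e)
m=box(200,262,215,245)&(z>98)&(z<125); Q=P[m]
print('bar n',m.sum(),'z',np.percentile(Q[:,2],[5,50,95]))
r=cv2.minAreaRect(Q[:,:2].astype(np.float32)); print('bar',r, Q[:,:2].mean(0))
m=box(275,335,195,252)&(z>50)&(z<75); Q=P[m]
print('dabba rim n',m.sum(),np.percentile(Q[:,2],[5,50,95])); print(cv2.minEnclosingCircle(Q[:,:2].astype(np.float32)),cv2.minAreaRect(Q[:,:2].astype(np.float32)))
# tray walls
m=box(195,270,140,280)&(z>44)&(z<58); Q=P[m]
print('walls',m.sum(),cv2.minAreaRect(Q[:,:2].astype(np.float32)))
for s in (0,1):
    q=P[box(195,225,150,262)&(z>44)&(z<58)] if s==0 else P[box(247,270,150,262)&(z>44)&(z<58)]
    l=cv2.fitLine(q[:,:2].astype(np.float32),cv2.DIST_HUBER,0,.01,.01).ravel(); print(len(q),l,np.arctan2(l[1],l[0]))
# spout
m=box(222,245,195,212)&(z>28)&(z<56); Q=P[m]
print('spout',m.sum(),Q[:,:2].mean(0),np.percentile(Q[:,2],[5,50,95]),'tipx',np.percentile(Q[:,0],98), cv2.minAreaRect(Q[:,:2].astype(np.float32)))
# shaker
m=box(138,162,228,250)&(z>70); print('shaker',P[m].mean(0))
m=box(140,300,60,140)&(z>100)&(z<125); print('cup',cv2.minAreaRect(P[m][:,:2].astype(np.float32)))
# nutmeg
E
```

```text
bar n 272 z [108.47984782 114.27161804 118.14187662]
bar ((485.657470703125, 6.194164276123047), (14.387969017028809, 120.08492279052734), 0.9985419511795044) [485.04321225   5.79325594]
dabba rim n 261 [54.39320404 63.24514201 67.48742527]
((509.2043151855469, -193.09226989746094), 60.34523010253906) ((508.72003173828125, -192.94976806640625), (112.93038177490234, 112.70455932617188), 27.31537437438965)
walls 1318 ((560.7947387695312, 14.229728698730469), (375.30084228515625, 182.98985290527344), 0.5016467571258545)
501 [9.9636531e-01 8.5182838e-02 5.5541345e+02 8.2941643e+01] 0.08528619
357 [ 9.9494112e-01  1.0046001e-01  5.6018909e+02 -5.7685814e+01] 0.100629754
spout 192 [563.6727348    8.79476822] [29.77368307 34.54547167 46.12316358] tipx 581.4634508404237 ((563.7971801757812, 9.532978057861328), (43.38483810424805, 36.37068557739258), 89.8956527709961)
shaker [463.78220479 217.04652682 101.92021687]
cup ((821.9806518554688, 41.28001403808594), (161.8882598876953, 370.396240234375), 5.830108642578125)
```

View pics/crop0.png

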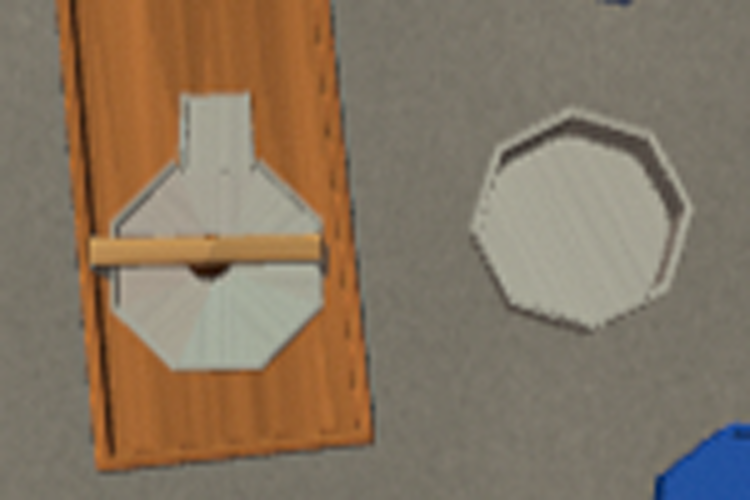

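The crop confirms the plain steel octagon as the dabba: 113 mm across flats, rim at about 65 mm, to the right of the tray. The bar's top is at z≈114, where 115 is expected, and its length is 120. I'm moving over the bar now.

Units first: shifts go in shares of 400 mm and turns go in shares of 2 pi rad. So -0.228 m / 0.4 = -0.57, 0.02 m / 0.4 = 0.05, 0.6 rad / 6.2832 = 0.0955.

move_arm(
  motion=[
    [0,0,0.0119,-0.0713,-0.0713,0.0063,0.085],
    [0,0,0.0239,-0.1425,-0.1425,0.0125,0.085],
    [0,0,0.0358,-0.2138,-0.2138,0.0188,0.085],
    [0,0,0.0477,-0.285,-0.285,0.025,0.085],
    [0,0,0.0597,-0.3563,-0.3563,0.0313,0.085],
    [0,0,0.0716,-0.4275,-0.4275,0.0375,0.085],
    [0,0,0.0836,-0.4988,-0.4988,0.0438,0.085],
    [0,0,0.0955,-0.57,-0.57,0.05,0.085],
  ],
)

```text
clock: 1.1
eef_pos: [347.2, 297.4, 211.1]
tcp_rot: [-3.141, 0.0, 2.2]
contact_force: [0.3, 0.4, -0.6]
opening: 0.999
grasp_force: 0.0
```

```bash
cat >> h.py <<'E'
from scipy.spatial.transform import Rotation as R
def to(x,y,z,yaw):
    s=sensors.sense(); A=R.from_euler('xyz',s['tcp_rot']); B=R.from_euler('xyz',[np.pi,0,yaw])
    print('t',s['clock'],'pos',s['eef_pos'].round(1),'rot',s['tcp_rot'].round(4),'q',s['qpos'].round(2),'F',s['contact_force'].round(1),'M',s['wrist_torque'].round(2),'grip',round(s['grasp_force'],1),round(s['opening'],3))
    print('turn',(A.inv()*B).as_rotvec().round(4),'shift m',(A.inv().apply(np.array([x,y,z])-s['eef_pos'])/1000).round(4))
E
python3 -c "
from h import *
to(485.5,6.2,190,np.pi/2+.02)"
```

```text
t 1.1 pos [347.2 297.4 211.1] rot [-3.1414  0.      2.2005] q [ 0.7   0.11  2.   -0.    1.03  0.08] F [ 0.3  0.4 -0.6] M [-0.02 -0.03  0.03] grip 0.0 0.999
turn [-2.000e-04  1.000e-04  6.097e-01] shift m [-0.3167 -0.0597  0.0211]
```

In the tool's units: -0.317 m / 0.4 = -0.7925, -0.28 m / 0.4 = -0.7, 0.08 rad / 6.2832 = 0.0127.

move_arm(
  motion=[
    [0,0,0.0127,-0.105,-0.02,0.0075,0.085],
    [0,0,0.0255,-0.21,-0.04,0.015,0.085],
    [0,0,0.0382,-0.315,-0.06,0.0225,0.085],
    [0,0,0.0525,-0.45,-0.085,0.03,0.085],
    [0,0,0.0668,-0.575,-0.1075,0.0375,0.085],
    [0,0,0.0812,-0.7,-0.1325,0.045,0.085],
    [0,0,0.0971,-0.7925,-0.15,0.0525,0.085],
    [0,0,0.0971,-0.7925,-0.15,0.0525,0.085],
  ],
)

```text
clock: 2.1
eef_pos: [486.4, 5.5, 189.9]
tcp_rot: [-3.141, 0.0, 1.589]
contact_force: [-0.5, -0.9, 0.0]
opening: 0.998
grasp_force: 0.0
```

```bash
python3 -c "
from h import *
to(485.5,6.2,88,np.pi/2+.02)
grab('wrist','w1'); print(camera_params('wrist'))"
```

```text
t 2.1 pos [486.4   5.5 189.9] rot [-3.1412e+00  3.0000e-04  1.5889e+00] q [ 0.01  0.19  1.96 -0.    0.99 -0.01] F [-0.5 -0.9  0. ] M [-0.    0.01  0.  ] grip 0.0 0.998
turn [-0.0004  0.0003 -0.0019] shift m [ 0.0008 -0.0008  0.1019]
{'camera_matrix': array([[325.1922621 ,   0.        , 283.58383809],
       [  0.        , 325.1922621 , 205.69328501],
       [  0.        ,   0.        ,   1.        ]]), 'world_from_camera': array([[ 9.99766132e-01,  2.11050831e-02,  4.71778162e-03,
         4.84277005e+02],
       [ 2.15936333e-02, -9.62304905e-01, -2.71114338e-01,
         7.51565622e+01],
       [-1.18194624e-03,  2.71152807e-01, -9.62535588e-01,
         3.32648478e+02],
       [ 0.00000000e+00,  0.00000000e+00,  0.00000000e+00,
         1.00000000e+00]])}
```

View pics/w1.png

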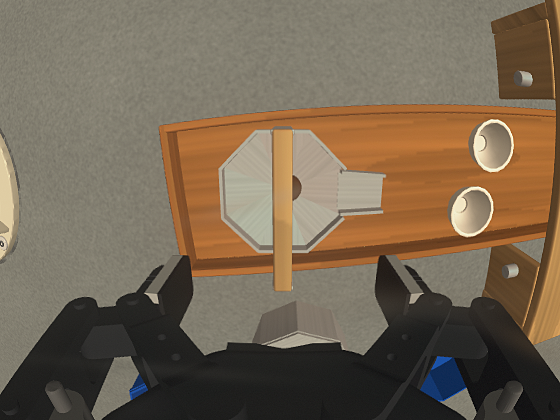

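Wrist view: the bar runs from (283,128) to (283,290), centred between the pads. The nutmeg shows at (296,187) and the spout at (362,192). I'll cast the bar's outline onto z=115 to refine position and yaw.

```bash
python3 - <<'E'
from h import *
im,d,K,T=load('w1'); 
def cast(p,h):
    x=(np.asarray(p,float)-K[:2,2])/K[0,0]; th=np.linalg.norm(x,axis=1,keepdims=True)
    r=np.hstack([x/th*np.sin(th),np.cos(th)])@T[:3,:3].T
    return (T[:3,3]+r*((h-T[2,3])/r[:,2:]))[:,:2]
hsv=cv2.cvtColor(im,cv2.COLOR_RGB2HSV)
m=((hsv[...,0]>9)&(hsv[...,0]<25)&(hsv[...,1]>70)&(hsv[...,2]>120)).astype(np.uint8); 
L=[];Rr=[]
for v in range(142,240):
    x=np.flatnonzero(m[v,255:310])+255
    x=x[(x>262)&(x<300)]
    if len(x)>8: L.append((x[0],v));Rr.append((x[-1]+1,v))
for q in(L,Rr):
    w=cast(q,115); l=cv2.fitLine(w.astype(np.float32),cv2.DIST_HUBER,0,.01,.01).ravel(); print(len(q),l, 'dish yaw',np.arctan2(-l[0],l[1]) if l[1]>0 else np.arctan2(l[0],-l[1]),'x at y=6',l[2]+(6-l[3])*l[0]/l[1])
print('ends',cast([(283,128),(283,290)],115))
# spout sides / tip at rim height z~22+24
print('spout tip corners',cast([(385,176),(383,214)],46), cast([(385,176),(383,214)],34))
print('tray near end corners',cast([(162,126),(190,275)],52))
print('nutmeg',cast([(297,187)],39))
E
```

```text
98 [ 2.8360216e-02 -9.9959779e-01  4.7836938e+02  2.0615879e+01] dish yaw 0.028364018 x at y=6 478.78406
98 [ 1.3104973e-02 -9.9991411e-01  4.9206598e+02  2.7495041e+01] dish yaw 0.013105349 x at y=6 492.3477
ends [[484.67760758  66.18829038]
 [486.96487371 -54.6866418 ]]
spout tip corners [[579.63432283  23.55018136]
 [581.28125823 -13.17139241]] [[583.59474533  21.43518969]
 [585.31063566 -16.82386627]]
tray near end corners [[376.13273211  66.87860003]
 [394.24042395 -78.95304306]]
nutmeg [[498.53028189   9.41739534]]
```

Bar centre is (485.6, 5.8) with yaw about 0.02, and the tool is already within 1 mm. Descending.

In the tool's units: 0.102 m / 0.4 = 0.255, 0.098 m / 0.4 = 0.245.

move_arm(
  motion=[
    [0,0,0,0,-0.0025,0.0375,0.085],
    [0,0,0,0,-0.0025,0.075,0.085],
    [0,0,0,0,-0.0025,0.1125,0.085],
    [0,0,0,0,-0.0025,0.15,0.07],
    [0,0,0,0,-0.0025,0.1875,0.06],
    [0,0,0,0,-0.0025,0.22,0.05],
    [0,0,0,0,-0.0025,0.245,0.04],
    [0,0,0,0,-0.0025,0.255,0.032],
  ],
)

```text
clock: 3.15
eef_pos: [484.6, 7.4, 87.6]
tcp_rot: [-3.141, -0.0, 1.593]
contact_force: [-0.1, 0.2, 0.6]
opening: 0.375
grasp_force: 0.0
```

```bash
python3 -c "
from h import *
to(485.6,5.8,88,np.pi/2+.02)"
```

```text
t 3.15 pos [484.6   7.4  87.6] rot [-3.1409 -0.      1.5927] q [ 0.01  0.34  2.05 -0.    0.76 -0.01] F [-0.1  0.2  0.6] M [0.01 0.03 0.04] grip 0.0 0.375
turn [-0.0007 -0.      0.0019] shift m [-0.0016  0.0009 -0.0004]
```

In the tool's units: -0.0015 m / 0.4 = -0.0038, 0.001 m / 0.4 = 0.0025.

move_arm(
  motion=[
    [0,0,0,-0.0038,0.0025,0,0.028],
    [0,0,0,-0.0038,0.0025,0,0.024],
    [0,0,0,-0.0038,0.0025,0,0.02],
    [0,0,0,-0.0038,0.0025,0,0.018],
    [0,0,0,-0.0038,0.0025,0,0.016],
    [0,0,0,-0.0038,0.0025,0,0.014],
    [0,0,0,-0.0038,0.0025,0,0.01],
    [0,0,0,-0.0038,0.0025,0,0.006],
  ],
  grip_force=40,
)

```text
clock: 4.15
eef_pos: [485.4, 5.9, 88.3]
tcp_rot: [-3.141, 0.0, 1.593]
contact_force: [-4.0, -0.6, 5.9]
opening: 0.157
grasp_force: 39.5
```

```bash
python3 -c "
from h import *
to(485.6,5.8,88,np.pi/2+.02)
grab('wrist','w2')"
```

```text
t 4.15 pos [485.4   5.9  88.3] rot [-3.1408  0.      1.5928] q [ 0.01  0.34  2.05 -0.    0.76 -0.01] F [-4.  -0.6  5.9] M [-0.1   0.65  0.  ] grip 39.5 0.157
turn [-0.0008  0.      0.002 ] shift m [-0.0001  0.0002  0.0003]
```

View pics/w2.png

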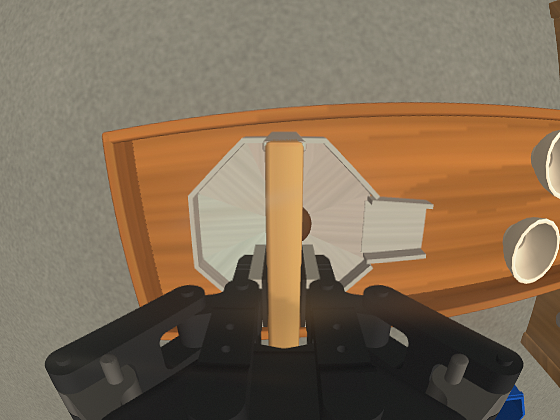

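The bar sits between the pads (opening ≈13.4 mm, 39 N). The nutmeg shows at (305,223), near the middle. Lifting gently.

In the tool's units: -0.01 m / 0.4 = -0.025, -0.0095 m / 0.4 = -0.0238.

move_arm(
  motion=[
    [0,0,0,0,0,-0.0013,0.006],
    [0,0,0,0,0,-0.0038,0.006],
    [0,0,0,0,0,-0.0075,0.006],
    [0,0,0,0,0,-0.0125,0.006],
    [0,0,0,0,0,-0.0175,0.006],
    [0,0,0,0,0,-0.0213,0.006],
    [0,0,0,0,0,-0.0238,0.006],
    [0,0,0,0,0,-0.025,0.006],
  ],
  grip_force=60,
)

```text
clock: 5.2
eef_pos: [485.9, 5.9, 98.4]
tcp_rot: [3.141, 0.0, 1.593]
contact_force: [0.2, 0.2, -2.7]
opening: 0.154
grasp_force: 59.3
```

```bash
cat >> h.py <<'E'
def cast(tag,p,h):
    im,d,K,T=load(tag)
    x=(np.asarray(p,float)-K[:2,2])/K[0,0]; th=np.linalg.norm(x,axis=1,keepdims=True)
    r=np.hstack([x/th*np.sin(th),np.cos(th)])@T[:3,:3].T
    return (T[:3,3]+r*((h-T[2,3])/r[:,2:]))[:,:2]
def nut(tag,h):
    im=load(tag)[0]; hsv=cv2.cvtColor(im,cv2.COLOR_RGB2HSV)
    m=((hsv[...,0]<14)&(hsv[...,1]>90)&(hsv[...,2]<130)&(hsv[...,2]>25)).astype(np.uint8)
    n,l,st,c=cv2.connectedComponentsWithStats(m[170:300,230:380])
    for s in sorted(st[1:].tolist(),key=lambda s:-s[4])[:3]:
        x,y,w,hh,a=s; x+=230;y+=170; print('nut',x,y,w,hh,a,'R edge',cast(tag,[(x+w,y+hh/2)],h).round(1))
E
python3 -c "
from h import *
nut('w2',39)
to(485.6,5.8,98,np.pi/2+.02)
grab('wrist','w3'); nut('w3',49)"
```

```text
nut 302 208 9 33 191 R edge [[502.4   8.5]]
nut 374 285 6 1 6 R edge [[553.4 -35.8]]
nut 353 294 5 1 5 R edge [[538.3 -42.7]]
t 5.2 pos [485.9   5.9  98.4] rot [3.1415 0.     1.5927] q [ 0.01  0.32  2.04 -0.    0.78 -0.01] F [ 0.2  0.2 -2.7] M [ 0.01  0.03 -0.03] grip 59.3 0.154
turn [0.0001 0.     0.0019] shift m [-0.0001 -0.0003  0.0004]
nut 302 208 9 33 191 R edge [[502.9   8.5]]
nut 373 285 7 1 7 R edge [[553.9 -35.8]]
nut 363 287 4 5 5 R edge [[544.8 -38.8]]
```

View pics/w3.png

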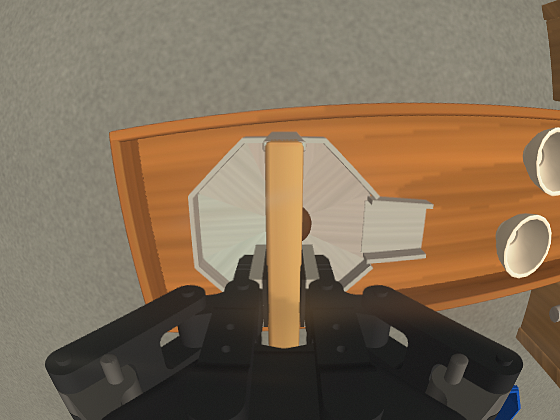

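The dish is off the floor (2.7 N load) and level. The nutmeg sits where it was in the dish, about 5 mm off centre. Continuing the lift.

In the tool's units: -0.047 m / 0.4 = -0.1175, -0.04 m / 0.4 = -0.1.

move_arm(
  motion=[
    [0,0,0,0,0,-0.005,0.006],
    [0,0,0,0,0,-0.015,0.006],
    [0,0,0,0,0,-0.03,0.006],
    [0,0,0,0,0,-0.0475,0.006],
    [0,0,0,0,0,-0.065,0.006],
    [0,0,0,0,0,-0.0825,0.006],
    [0,0,0,0,0,-0.1,0.006],
    [0,0,0,0,0,-0.1175,0.006],
  ],
)

```text
clock: 6.25
eef_pos: [485.9, 5.9, 145.8]
tcp_rot: [3.142, 0.0, 1.593]
contact_force: [-0.6, 0.1, -2.8]
opening: 0.149
grasp_force: 59.2
```

In the tool's units: -0.021 m / 0.4 = -0.0525, -0.02 m / 0.4 = -0.05.

move_arm(
  motion=[
    [0,0,0,0,0,-0.015,0.006],
    [0,0,0,0,0,-0.0275,0.006],
    [0,0,0,0,0,-0.0375,0.006],
    [0,0,0,0,0,-0.045,0.006],
    [0,0,0,0,0,-0.05,0.006],
    [0,0,0,0,0,-0.0525,0.006],
    [0,0,0,0,0,-0.0525,0.006],
    [0,0,0,0,0,-0.0525,0.006],
  ],
)

```text
clock: 7.25
eef_pos: [485.8, 5.9, 166.1]
tcp_rot: [-3.141, 0.0, 1.593]
contact_force: [-1.0, -0.5, -2.7]
opening: 0.155
grasp_force: 59.2
```

```bash
python3 -c "
from h import *
to(499.5,-98.5,166,.10)
grab('wrist','w4'); nut('w4',117)"
```

```text
t 7.25 pos [485.8   5.9 166.1] rot [-3.1413  0.      1.5928] q [ 0.01  0.22  1.99 -0.    0.94 -0.01] F [-1.  -0.5 -2.7] M [0.03 0.01 0.  ] grip 59.2 0.155
turn [-2.0000e-04  2.0000e-04  1.4928e+00] shift m [-1.047e-01  1.140e-02  1.000e-04]
nut 302 208 9 33 196 R edge [[502.7   8.6]]
nut 371 263 9 6 41 R edge [[551.5 -20.4]]
nut 266 264 1 1 1 R edge [[475.4 -19.8]]
```

Nutmeg steady. Turning slowly on the spot.

In the tool's units: 0.12 rad / 6.2832 = 0.0191.

move_arm(
  motion=[
    [0,0,0.0032,0,0,0,0.006],
    [0,0,0.0095,0,0,0,0.006],
    [0,0,0.0191,0,0,0,0.006],
    [0,0,0.0318,0,0,0,0.006],
    [0,0,0.0462,0,0,0,0.006],
    [0,0,0.0605,0,0,0,0.006],
    [0,0,0.0748,0,0,0,0.006],
    [0,0,0.0891,0,0,0,0.006],
  ],
)

```text
clock: 8.3
eef_pos: [485.8, 5.9, 166.2]
tcp_rot: [-3.141, 0.0, 1.029]
contact_force: [0.2, 0.2, -3.4]
opening: 0.151
grasp_force: 59.2
```

In the tool's units: 0.69 rad / 6.2832 = 0.1098.

move_arm(
  motion=[
    [0,0,0.0143,0,0,0,0.006],
    [0,0,0.0286,0,0,0,0.006],
    [0,0,0.043,0,0,0,0.006],
    [0,0,0.0573,0,0,0,0.006],
    [0,0,0.0716,0,0,0,0.006],
    [0,0,0.0859,0,0,0,0.006],
    [0,0,0.0987,0,0,0,0.006],
    [0,0,0.1098,0,0,0,0.006],
  ],
)

```text
clock: 9.3
eef_pos: [485.9, 5.9, 166.2]
tcp_rot: [-3.142, 0.0, 0.339]
contact_force: [-0.7, -0.0, -2.7]
opening: 0.155
grasp_force: 59.2
```

In the tool's units: 0.243 rad / 6.2832 = 0.0387.

move_arm(
  motion=[
    [0,0,0.0111,0,0,0,0.006],
    [0,0,0.0207,0,0,0,0.006],
    [0,0,0.0286,0,0,0,0.006],
    [0,0,0.0334,0,0,0,0.006],
    [0,0,0.0366,0,0,0,0.006],
    [0,0,0.0382,0,0,0,0.006],
    [0,0,0.0387,0,0,0,0.006],
    [0,0,0.0387,0,0,0,0.006],
  ],
)

```text
clock: 10.3
eef_pos: [485.9, 6.0, 166.3]
tcp_rot: [3.142, -0.0, 0.1]
contact_force: [-0.7, 0.5, -2.6]
opening: 0.155
grasp_force: 59.2
```

```bash
python3 -c "
from h import *
to(499.5,-98.5,166,.10)
grab('wrist','w5'); nut('w5',117); grab('top','top5')"
```

```text
t 10.3 pos [485.9   6.  166.3] rot [ 3.1416 -0.      0.1   ] q [ 0.01  0.22  1.99 -0.    0.94  1.48] F [-0.7  0.5 -2.6] M [ 0.02 -0.   -0.01] grip 59.2 0.155
turn [ 0. -0. -0.] shift m [0.0031 0.1053 0.0003]
nut 302 208 9 33 192 R edge [[489.7 -11.1]]
nut 348 281 12 14 87 R edge [[446.7 -51.2]]
nut 361 170 7 12 62 R edge [[524.2 -42.4]]
```

View pics/w5.png

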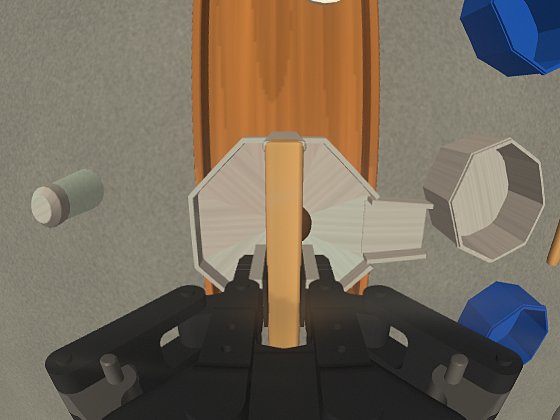

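The dish is squarely turned: spout at (400,230) pointing at the steel dabba (485,198), nutmeg still by the bar at (305,223). Moving across gently.

In the tool's units: 0.0265 m / 0.4 = 0.0663, 0.0215 m / 0.4 = 0.0538.

move_arm(
  motion=[
    [0,0,0,0,0.0013,0,0.006],
    [0,0,0,0,0.005,0,0.006],
    [0,0,0,0,0.0113,0,0.006],
    [0,0,0,0,0.02,0,0.006],
    [0,0,0,0.0013,0.03,0,0.006],
    [0,0,0,0.0025,0.0413,0,0.006],
    [0,0,0,0.0025,0.0538,0,0.006],
    [0,0,0,0.0025,0.0663,0,0.006],
  ],
)

```text
clock: 11.4
eef_pos: [489.6, -20.7, 166.3]
tcp_rot: [3.142, 0.0, 0.1]
contact_force: [-0.3, -0.6, -3.4]
opening: 0.154
grasp_force: 59.2
```

In the tool's units: 0.04 m / 0.4 = 0.1, 0.035 m / 0.4 = 0.0875.

move_arm(
  motion=[
    [0,0,0,0,0.0125,0,0.006],
    [0,0,0,0,0.025,0,0.006],
    [0,0,0,0,0.0375,0,0.006],
    [0,0,0,0.0025,0.05,0,0.006],
    [0,0,0,0.0025,0.0625,0,0.006],
    [0,0,0,0.0025,0.075,0,0.006],
    [0,0,0,0.0025,0.0875,0,0.006],
    [0,0,0,0.0025,0.1,0,0.006],
  ],
)

```text
clock: 12.4
eef_pos: [494.5, -60.4, 166.3]
tcp_rot: [3.142, 0.0, 0.1]
contact_force: [-0.1, 0.2, -2.1]
opening: 0.15
grasp_force: 59.2
```

In the tool's units: 0.0325 m / 0.4 = 0.0813, 0.03 m / 0.4 = 0.075.

move_arm(
  motion=[
    [0,0,0,0,0.0125,0,0.006],
    [0,0,0,0,0.025,0,0.006],
    [0,0,0,0,0.0375,0,0.006],
    [0,0,0,0,0.0488,0,0.006],
    [0,0,0,0,0.0588,0,0.006],
    [0,0,0,0.0025,0.0675,0,0.006],
    [0,0,0,0.0025,0.075,0,0.006],
    [0,0,0,0.0025,0.0813,0,0.006],
  ],
)

```text
clock: 13.4
eef_pos: [498.7, -92.4, 166.3]
tcp_rot: [-3.142, 0.0, 0.1]
contact_force: [-0.3, 0.1, -2.5]
opening: 0.152
grasp_force: 59.2
```

In the tool's units: 0.005 m / 0.4 = 0.0125, 0.0045 m / 0.4 = 0.0113.

move_arm(
  motion=[
    [0,0,0,0,0.005,0,0.006],
    [0,0,0,0,0.0088,0,0.006],
    [0,0,0,0,0.0113,0,0.006],
    [0,0,0,0,0.0125,0,0.006],
    [0,0,0,0,0.0125,0,0.006],
    [0,0,0,0,0.0125,0,0.006],
    [0,0,0,0,0.0125,0,0.006],
    [0,0,0,0,0.0125,0,0.006],
  ],
)

```text
clock: 14.4
eef_pos: [499.2, -97.2, 166.3]
tcp_rot: [3.142, -0.0, 0.1]
contact_force: [0.1, -0.2, -3.5]
opening: 0.15
grasp_force: 59.2
```

```bash
python3 - <<'E'
from h import *
to(499.5,-98.5,166,.10)
grab('wrist','w6'); nut('w6',117); grab('top','top6'); grab('scene','scene6')
# spout tip corners on the channel's upper edge (same pixels as before if dish didn't move in the grip)
print('spout corners z124', cast('w6',[(432,204),(426,258)],124).round(1), cast('w6',[(432,204),(426,258)],112).round(1))
a,b=cv2.imread('pics/w6.png'),cv2.imread('pics/scene6.png')
cv2.imwrite('pics/fin.png',cv2.resize(np.hstack([a,b]),(800,300),interpolation=cv2.INTER_AREA))
E
```

```text
t 14.4 pos [499.2 -97.2 166.3] rot [ 3.1416 -0.      0.0998] q [-0.2   0.25  1.94 -0.    0.95  1.28] F [ 0.1 -0.2 -3.5] M [ 0.03  0.01 -0.01] grip 59.2 0.15
turn [ 0.     -0.     -0.0002] shift m [0.0001 0.0013 0.0003]
nut 302 208 9 33 193 R edge [[ 503.1 -114.3]]
spout corners z124 [[ 526.1 -189.4]
 [ 488.8 -194.5]] [[ 523.4 -195.9]
 [ 483.7 -201.3]]
```

View pics/fin.png

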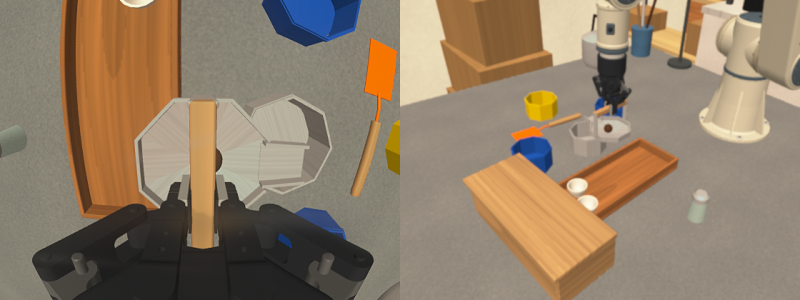

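The final view shows the spout over the steel dabba's mouth: tip measured at about (507,-192), mouth at (509,-193). The nutmeg is steady about 5 mm off centre, the dish is level, and the underside is about 35 mm above the rim. Handing in.

```bash
python3 -c "
from rig import order; print(order.sign_off())"
```

```text
the job is handed in; nothing more can be done
None
```

I handed the job in at about 14.5 s of the 45 s allowed; the sign-off returned no verdict. The arm holds the dish level and square, the spout tip about 2 mm from the centre of the steel dabba's mouth and the underside about 35 mm above its rim. The nutmeg is about 5 mm off the dish's centre, and no bystander was seen to move.

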